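Clear the spent paint tubes off the painting board

TASK

Clear the painting board: sweep the three squeezed-out paint tubes along the board with the fingers and over its edge into the shallow enamel tray standing against one side of it. Only push the tubes, never pick them up, and finish with all three lying in the tray. Leave the jar, the full tube, the bulldog clip and everything else where they stand.

Things in the scene. Friction and masses are not known exactly. Their poses are not given: they have to be found in the camera images.
- board: The painting board: a rectangular cradled wooden panel lying flat on the table, 360 mm along its x by 340 mm along its y, 22 mm thick; it does not move. Origin at the centre of its underside, its top is 22 mm above that, z up. Its two sides at y = +170 and y = -170 mm have a tray or a brush rest set against them.
- scrap_tray: The shallow enamel tray, empty, white with a dark rolled edge, set against either the +y or the -y side of the board (2 mm gap), fixed, square with the board and within 20 mm of its middle along x: 300 mm along x by 140 mm along y, rim 18 mm high (20 mm with the rolled edge) all round, walls 4 mm, inner floor about 4 mm above the table; the rim is lower than the board's top, so things slide over it. Origin at the centre of its underside.
- brush_rest: The wooden brush rest on the opposite side of the board, 300 mm along x by 130 mm along y, up to 26 mm high with four brushes lying in it, fixed. Origin at the centre of its underside. Not the place for the tubes.
- spent1: A squeezed-out paint tube lying on the board: flat foil body with a paper band, rolled tail and small black cap, 56 mm long, 28 mm wide, 11 mm thick, about 20 g, slides and does not roll. Origin at its middle, 5.5 mm above the board's top; x runs along it to the cap, z is up. It lies towards the board's robot side (-x).
- spent2: A second squeezed-out tube, the same as spent1 but lying towards the board's far side (+x).
- spent3: A third squeezed-out tube, the same as spent1; it lies in the middle of the board's depth, in line (along the board's y) with the jar, which may stand between it and the tray.
- jar: Squat amber glass jar with a steel lid standing on the board, 48 mm in diameter, 41 mm high, about 120 g. Origin at the centre of its underside. To be left alone.
- full_tube: A full, plump paint tube lying near the board's far (+x) edge, 106 mm long, 24 mm in diameter, about 70 g; it does not roll. Origin on its underside, 6 mm nearer the cap than its middle; x along it to the cap. To be left alone.
- clip: Steel bulldog clip lying near the board's robot-side (-x) edge, 41 mm wide, 22 mm high. Origin at the centre of its underside. To be left alone.
- brush_washer: Open steel brush-washing pot, 90 mm in diameter, 85 mm high, with a side handle reaching 70 mm from its axis, on the table well to the robot's right. Origin at the centre of its underside. To be left alone.
- gesso_pot: White plastic pot, 72 mm in diameter, 68 mm high, on the table well to the robot's left. Origin at the centre of its underside. To be left alone.

How it is judged:
By the outcome, as a careful person would: the job done as asked, in the order asked, and still so for the second after the job is handed in, with the robot touching nothing.
It also fails if it takes over 72 s, if anything falls off the work surface, if the arm or the gripper's body presses on something with over 40 N, if the wrist force passes 120 N, or if a joint passes its speed limit or range.

ROBOT

A 6-joint arm with a two-finger parallel gripper is mounted at the origin on the work surface. World frame = base frame: x ahead of the robot, y to its left, z up, the work surface at z = 0. Lengths are in mm, angles in rad, forces in N, time in s.
With the tool pointing down it reaches from about 350 to 875 mm from the base axis. Payload 4.2 kg.
Tool frame: the origin (TCP) lies between the finger pads; the fingertips stand 11 mm ahead of it and the grasp point (between the pads) lies 8 mm behind it; z points along the fingers, y is the direction in which the jaws open and shut (so a half turn about z gives the same grasp; the last joint's range is limited). The gripper opens to 85 mm and grips with 20 to 120 N. Pads are 22 mm wide; open, the fingers measure 114 mm over their backs; the gripper's body (76 mm by 85 mm) begins 54 mm behind the grasp point. The pads swing forward as they close: fully open they stand 13 mm farther back than shut.
Start: joints at [1.57, 0.385, 0.008, 0, -1.194, -0.259], TCP at [160.523, 604.013, 242.312] pointing down, gripper open.
Joint ranges: [-3.14, 3.14], [-1.21, 2.06], [-1.07, 1.41], [-3.16, 2.05], [-2.99, -0.16], [-3.1, 3.1]. Speed limits (rad/s): [2.79, 2.79, 3.14, 3.14, 3.14, 3.14].

INTERFACE

Orientations are given as a unit quaternion [x, y, z, w].
In Python, from bench import * gives the robot as it stands.
- The arm moves only by the tool servo_tool, never from a script. Its argument "rows" is a list of rows, each a list of 7 numbers: the opening, from 0 (shut) to 1 (fully open), then the shift along the tool's x, y, z in cm, then the turn, a rotation vector about the tool's x, y, z in degrees. A call has 1 to 12 rows; each row shifts and turns the commanded pose from where the row before left it, along the tool's axes as they then stand; what a row does not reach is not made up. A row lasts 1/10 s, in which the tool goes at most 50 mm and 8.59 degrees, less where a joint would pass 70% of its speed; a pose out of reach is approached as far as the arm can. A call is refused whole if a number of a shift passes 5 or a number of a turn 8.59, either way. A call with a gripper value outside its range is refused whole. The fingers move at their own pace and stop on an object; the grip force is fixed at half the most. Time passes only in rows, so rows that do not move let the fingers close. It gives the time, the measured TCP pose, the force and the opening at its end, in the units of the state.
- read_state(): the state, without advancing time (a new reading comes with each control period).
- get_image(name): name is "scene" or "side" or "wrist"; returns a dict with "image" (384x512x3 uint8, red, green, blue), "mtx" (3x3 intrinsics, pixels), "k1" (the pictures are not rectified: a ray, as slopes to the right and down, at radius r is drawn at 1 + k1 r^2 times it, then the intrinsics apply), "extrinsics" (4x4, takes a point from camera to world coordinates). Camera axes: x right, y up, looking along -z (the intrinsics and any distortion apply to the point x, -y, -z); pixel columns grow to the right and rows downward; lengths in mm; the calibration is good to about 2 mm. A picture is of the moment at which its call begins. There is no depth.
- job_done(): hands the job in, once; it reports no verdict.
The state is a dict: "clock": time; "joints": joint angles; "joint_vel": joint speeds; "joint_efforts": joint torques, N m; "position": TCP position; "ee_rot": TCP orientation; "contact_force": force on the tool from outside, world axes, zero at the start; "wrist_torque": the same for the moment, N m; "gripper_width": finger opening in mm.
Only numpy, scipy, OpenCV 4.12 (cv2) and the standard library are available. Lean on these libraries where they do the work, as an engineer would, in place of code of your own. Each camera call takes 0.05 s, during which the arm holds its last target. There are 200 camera calls.

## Working session

There is one attempt and no reset: what is moved stays moved. The work goes in short steps, Python scripts to look and compute and a tool call to move; the robot and the scene stay as the last step left them, time stands still between calls to the robot, and variables do not carry over. Pictures are saved under pics/ and viewed, about 8 in all and at most 12, crops included, and the job is handed in when it is done.

Besides the shell and the picture viewer there is one more tool, called by a JSON object that holds its "method" and its "body". servo_tool: Moves the arm, as the interface text tells. Its arguments: {"type":"object","properties":{"rows":{"type":"array","items":{"type":"array","items":{"type":"number"}}}},"required":["rows"]}

```bash
mkdir -p pics; ls
cat > h.py <<'E'
from bench import *
import numpy as np, cv2
def snap(n,f):
    d=get_image(n); cv2.imwrite('pics/'+f+'.png',cv2.cvtColor(d['image'],cv2.COLOR_RGB2BGR)); np.savez('pics/'+f+'.npz',**{k:np.array(d[k]) for k in('mtx','k1','extrinsics','image')}); return d
def world(f,uv,z):
    d=np.load('pics/'+f+'.npz'); K,k1,T=d['mtx'],float(d['k1']),d['extrinsics']
    p=cv2.undistortPoints(np.array(uv,float).reshape(-1,1,2),K,np.array([k1,0,0,0,0.]))[:,0]
    r=np.c_[p[:,0],-p[:,1],-np.ones(len(p))]@T[:3,:3].T; o=T[:3,3]
    return o+r*((np.array(z)-o[2])/r[:,2])[:,None]
E
python3 - <<'E'
from h import *
snap('scene','s0');snap('side','d0')
a=cv2.imread('pics/s0.png');cv2.imwrite('pics/s0b.png',cv2.resize(a,(800,600),interpolation=cv2.INTER_CUBIC))
s=read_state();print({k:np.round(v,3) for k,v in s.items()})
for f in('s0','d0'):
    print(np.round(np.load('pics/'+f+'.npz')['extrinsics'],2))
E
```

```text
pics
{'clock': np.float64(0.1), 'joints': array([ 1.57 ,  0.386,  0.007, -0.   , -1.194, -0.259]), 'joint_vel': array([ 0.001, -0.003,  0.004,  0.002, -0.002, -0.   ]), 'joint_efforts': array([-0.0000e+00, -3.9332e+01,  1.8893e+01,  4.1980e+00, -3.0000e-03,
        0.0000e+00]), 'position': array([160.391, 603.546, 241.315]), 'ee_rot': array([ 0.992, -0.13 , -0.   ,  0.001]), 'contact_force': array([-0.188,  0.333,  0.57 ]), 'wrist_torque': array([0.059, 0.05 , 0.003]), 'gripper_width': np.float64(85.916)}
[[ 7.10000e-01 -5.10000e-01  4.90000e-01  1.09254e+03]
 [ 7.10000e-01  5.10000e-01 -4.90000e-01 -5.48390e+02]
 [-0.00000e+00  6.90000e-01  7.20000e-01  8.42960e+02]
 [ 0.00000e+00  0.00000e+00  0.00000e+00  1.00000e+00]]
[[ 8.50000e-01  3.70000e-01 -3.70000e-01 -1.30900e+01]
 [-5.30000e-01  6.10000e-01 -5.90000e-01 -9.17340e+02]
 [ 1.00000e-02  7.00000e-01  7.10000e-01  1.13845e+03]
 [ 0.00000e+00  0.00000e+00  0.00000e+00  1.00000e+00]]
```

View pics/s0b.png

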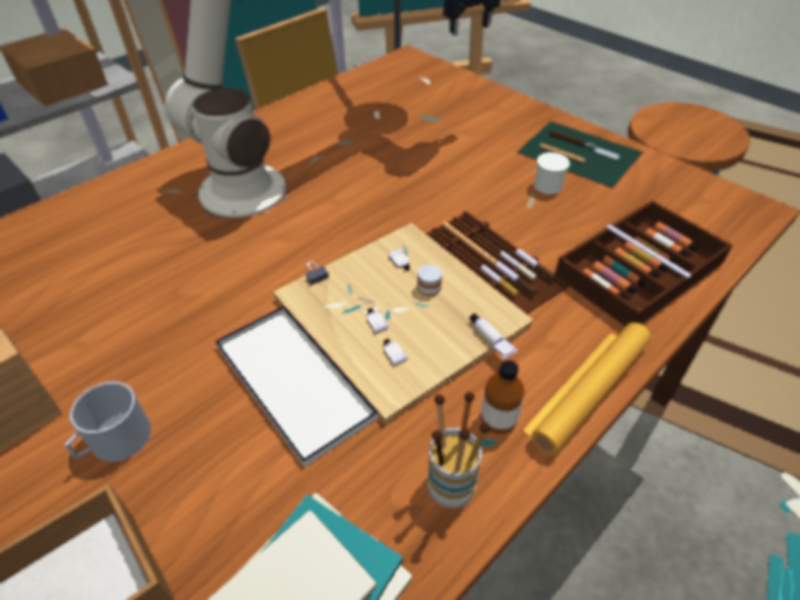

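View pics/d0.png

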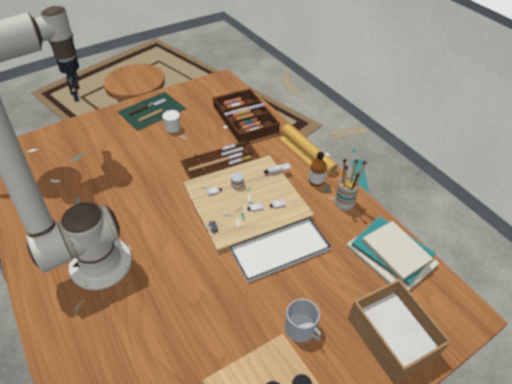

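Scene: the tray is on the board's right (-y) side, with its corners near (218,345), (283,310), (374,412) and (305,462). The spent tubes are near (400,260), (376,320) and (395,352), the jar is at (429,279), and it isn't between spent3 and the tray. I'll crop in closer to measure.

Run:
```python
from h import *
a=cv2.imread('pics/s0.png')[135:300,130:350];cv2.imwrite('pics/s0c.png',cv2.resize(a,None,fx=3.6,fy=3.6,interpolation=cv2.INTER_CUBIC))
k=512/800
print(np.round(world('s0',np.array([[275,294],[411,225],[531,320],[383,418]])*k,22)))
print(np.round(world('s0',np.array([[218,345],[283,310],[374,412],[305,462]])*k,20)))
```

```text
[[ 356. -161.   22.]
 [ 395.  171.   22.]
 [ 742.  132.   22.]
 [ 701. -204.   22.]]
[[ 385. -307.   20.]
 [ 399. -174.   20.]
 [ 682. -206.   20.]
 [ 673. -339.   20.]]
```

View pics/s0c.png

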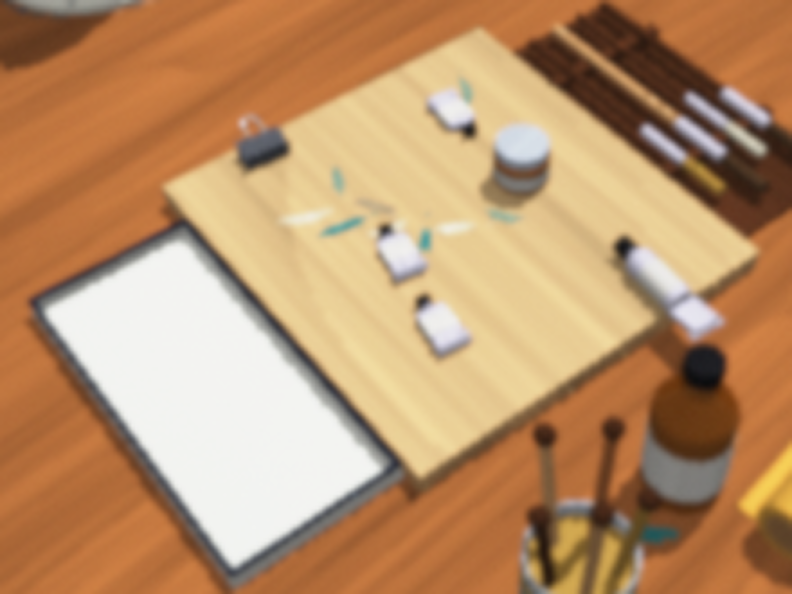

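The crop shows spent1 at about (452,112), spent3 at (402,255), spent2 at (442,325), the jar lid at (522,142) and the clip at (263,147). The tubes have a clear path to the tray.

Run:
```python
from h import *
c=lambda p:np.array(p,float)/3.6+[130,135]
B=world('s0',c([[163,190],[480,29],[757,252],[415,480]]),22)[:,:2]
ctr=B.mean(0); ex=(B[2]+B[3]-B[0]-B[1]);ex/=np.hypot(*ex);th=np.arctan2(ex[1],ex[0])
print('board',ctr,np.degrees(th),[np.hypot(*(B[i]-B[i-1])) for i in range(4)])
R=np.array([[np.cos(th),-np.sin(th)],[np.sin(th),np.cos(th)]])
def sh(n,p,z):
    w=world('s0',c(p),z)[:,:2]; print(n,np.round(w).tolist(),np.round((w-ctr)@R).tolist())
sh('s1 tail,cap',[[437,98],[470,131]],27)
sh('s3',[[413,273],[386,231]],27)
sh('s2',[[455,344],[424,302]],27)
sh('jar lid',[[522,142]],63)
sh('clip',[[263,150]],33)
sh('full cap,tail',[[623,248],[700,318]],34)
sh('tray',[[33,302],[185,225],[400,468],[232,582]],20)
```

```text
board [547.97498766 -14.76741185] -7.080676343619888 [np.float64(353.0317995613208), np.float64(339.0005115047046), np.float64(354.3656231519988), np.float64(340.2105099372677)]
s1 tail,cap [[436.0, 76.0], [487.0, 66.0]] [[-122.0, 76.0], [-71.0, 73.0]]
s3 [[569.0, -80.0], [522.0, -64.0]] [[29.0, -62.0], [-20.0, -53.0]]
s2 [[642.0, -106.0], [596.0, -94.0]] [[104.0, -79.0], [58.0, -73.0]]
jar lid [[553.0, 60.0]] [[-4.0, 75.0]]
clip [[384.0, -79.0]] [[-155.0, -84.0]]
full cap,tail [[672.0, 51.0], [758.0, 38.0]] [[115.0, 81.0], [202.0, 79.0]]
tray [[379.0, -303.0], [396.0, -172.0], [688.0, -205.0], [674.0, -342.0]] [[-132.0, -307.0], [-131.0, -174.0], [163.0, -172.0], [165.0, -309.0]]
```

{"method": "servo_tool", "body": {"rows": [[0.3, 0, 0, 0, 0, 0, 8.2], [0.3, 0, 0, 0, 0, 0, 8.2], [0.3, 0, 0, 0, 0, 0, 8.2], [0.3, 0, 0, 0, 0, 0, 8.2], [0.3, 0, 0, 0, 0, 0, 8.2], [0.3, 0, 0, 0, 0, 0, 8.2], [0.3, 0, 0, 0, 0, 0, 8.2], [0.3, 0, 0, 0, 0, 0, 8.2], [0.3, 0, 0, 0, 0, 0, 8.2], [0.3, 0, 0, 0, 0, 0, 8.2]]}}

```text
clock: 1.1
position: [160.4, 603.7, 241.7]
ee_rot: [-0.661, 0.75, -0.0, -0.001]
contact_force: [-0.0, 0.2, 0.2]
gripper_width: 25.3
```

{"method": "servo_tool", "body": {"rows": [[0.3, 3, -2.4, 0, 0, 0, 0], [0.3, 3, -2.4, 0, 0, 0, 0], [0.3, 3, -2.4, 0, 0, 0, 0], [0.3, 3, -2.4, 0, 0, 0, 0], [0.3, 3, -2.4, 0, 0, 0, 0], [0.3, 3, -2.4, 0, 0, 0, 0], [0.3, 3, -2.4, 0, 0, 0, 0], [0.3, 3, -2.4, 0, 0, 0, 0], [0.3, 3, -2.4, 0, 0, 0, 0], [0.3, 3, -2.4, 0, 0, 0, 0], [0.3, 3, -2.4, 0, 0, 0, 0], [0.3, 0, 0, 0, 0, 0, 0]]}}

```text
clock: 2.3
position: [383.9, 241.5, 241.9]
ee_rot: [-0.661, 0.75, -0.0, -0.001]
contact_force: [-0.1, -0.2, -0.1]
gripper_width: 25.8
```

```bash
cat >> h.py <<'E'
th=np.radians(-7.08);ctr=np.array([548.0,-14.8]);R=np.array([[np.cos(th),-np.sin(th)],[np.sin(th),np.cos(th)]])
def tb(w): return (np.atleast_2d(w)[:,:2]-ctr)@R
def st():
    from scipy.spatial.transform import Rotation as Q
    s=read_state();m=Q.from_quat(s['ee_rot']).as_matrix()
    print('t',round(float(s['clock']),2),'board xy',np.round(tb(s['position'])[0],1),'z',round(float(s['position'][2]),1),'yaw-rel',round(float(np.degrees(np.arctan2(m[1,0],m[0,0])-th)),2),'down',np.round(m[:,2],3),'j',np.round(s['joints'],2),'F',np.round(s['contact_force'],1),'w',s['gripper_width'])
E
python3 - <<'E'
from h import *
st()
E
```

```text
t 2.3 board xy [-194.5  234.1] z 241.9 yaw-rel -90.09 down [-0.001 -0.001 -1.   ] j [ 0.92  0.09 -0.39 -0.   -1.09 -1.05] F [-0.1 -0.2 -0.1] w 25.75235346123025
```

{"method": "servo_tool", "body": {"rows": [[0.3, 2.3, -2, 0, 0, 0, 0], [0.3, 2.3, -2, 0, 0, 0, 0], [0.3, 2.3, -2, 0, 0, 0, 0], [0.3, 2.3, -2, 0, 0, 0, 0], [0.3, 2.3, -2, 0, 0, 0, 0], [0.3, 0, 0, 3.6, 0, 0, 0], [0.3, 0, 0, 3.6, 0, 0, 0], [0.3, 0, 0, 3.6, 0, 0, 0], [0.3, 0, 0, 0, 0, 0, 0]]}}

```text
clock: 3.2
position: [465.2, 117.1, 129.9]
ee_rot: [-0.663, 0.749, 0.001, -0.006]
contact_force: [-0.1, -0.5, 0.2]
gripper_width: 25.8
```

Run:
```python
from h import *
st(); snap('wrist','w1')
```

```text
t 3.2 board xy [-98.5 120.7] z 129.9 yaw-rel -89.86 down [-0.01  -0.005 -1.   ] j [ 0.59  0.27 -0.49 -0.   -0.83 -0.71] F [-0.1 -0.5  0.2] w 25.84745679332318
```

View pics/w1.png

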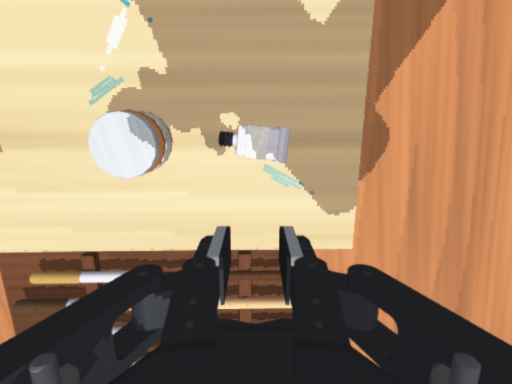

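The wrist view shows spent1 ahead of the fingers, with its cap at (219,138) and tail at (290,144). The jar lid is at (125,144), clear to the left, and the board edge is at row 250.

Run:
```python
from h import *
print(np.round(tb(world('w1',[[219,138],[290,144]],27.5))), np.round(tb(world('w1',[[360,250],[250,250]],22))),np.round(tb(world('w1',[[123,144]],63))))
```

```text
[[ -72.   72.]
 [-129.   77.]] [[-196.  172.]
 [ -97.  172.]] [[-11.  74.]]
```

{"method": "servo_tool", "body": {"rows": [[0.3, 0, 0.9, 0, 0, 0, -7], [0.3, 0, 0, 3, 0, 0, 0], [0.3, 0, 0, 3, 0, 0, 0], [0.3, 0, 0, 2, 0, 0, 0], [0.3, 0, 0, 0.8, 0, 0, 0], [0.3, 0, 0, 0.5, 0, 0, 0], [0.3, 0, 0, 0, 0, 0, 0], [0.3, 0, 0, 0, 0, 0, 0]]}}

```text
clock: 4.05
position: [460.5, 120.3, 42.5]
ee_rot: [0.708, -0.706, 0.0, -0.001]
contact_force: [-0.8, 0.5, -0.2]
gripper_width: 25.9
```

Run:
```python
from h import *
st()
```

```text
t 4.05 board xy [-103.5  123.3] z 42.5 yaw-rel -82.78 down [ 0.002  0.001 -1.   ] j [ 0.6   0.39 -0.6   0.   -0.58 -0.6 ] F [-0.8  0.5 -0.2] w 25.941359498766822
```

{"method": "servo_tool", "body": {"rows": [[0.3, 0, 0.3, 0.5, 0, 0, 0], [0.3, 0, 0, 0.3, 0, 0, 0], [0.3, 0, 0, 0, 0, 0, 0], [0.3, 0, 0, 0, 0, 0, 0]]}}

```text
clock: 4.45
position: [456.6, 119.7, 33.3]
ee_rot: [0.708, -0.706, 0.0, 0.0]
contact_force: [-0.2, 1.0, 0.1]
gripper_width: 25.8
```

{"method": "servo_tool", "body": {"rows": [[0.3, 1, 0, 0, 0, 0, 0], [0.3, 1, 0, 0, 0, 0, 0], [0.3, 1, 0, 0, 0, 0, 0], [0.3, 1, 0, 0, 0, 0, 0], [0.3, 1, 0, 0, 0, 0, 0], [0.3, 1, 0, 0, 0, 0, 0], [0.3, 1, 0, 0, 0, 0, 0], [0.3, 1, 0, 0, 0, 0, 0], [0.3, 1, 0, 0, 0, 0, 0], [0.3, 1, 0, 0, 0, 0, 0], [0.3, 0, 0, 0, 0, 0, 0]]}}

```text
clock: 5.55
position: [456.5, 18.5, 33.2]
ee_rot: [0.707, -0.707, -0.0, 0.0]
contact_force: [-0.3, 1.4, -0.2]
gripper_width: 25.9
```

Run:
```python
from h import *
st(); snap('wrist','w2')
```

```text
t 5.55 board xy [-94.9  21.8] z 33.2 yaw-rel -82.9 down [-0.001 -0.    -1.   ] j [ 0.4   0.39 -0.65 -0.   -0.53 -0.4 ] F [-0.3  1.4 -0.2] w 25.93250492811443
```

View pics/w2.png

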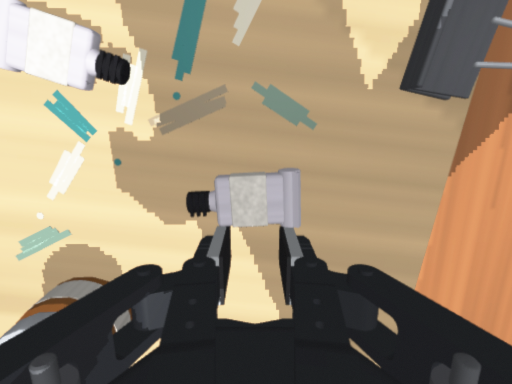

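The tube sits square across both fingers. spent3's cap at (130,70) and the clip at (405,90) are both clear of the path, so I'll carry on.

{"method": "servo_tool", "body": {"rows": [[0.3, 1, 0, 0, 0, 0, 0], [0.3, 1, 0, 0, 0, 0, 0], [0.3, 1, 0, 0, 0, 0, 0], [0.3, 1, 0, 0, 0, 0, 0], [0.3, 1, 0, 0, 0, 0, 0], [0.3, 1, 0, 0, 0, 0, 0], [0.3, 1, 0, 0, 0, 0, 0], [0.3, 1, 0, 0, 0, 0, 0], [0.3, 1, 0, 0, 0, 0, 0], [0.3, 1, 0, 0, 0, 0, 0], [0.3, 1, 0, 0, 0, 0, 0], [0.3, 1, 0, 0, 0, 0, 0]]}}

```text
clock: 6.8
position: [457.0, -101.2, 33.3]
ee_rot: [0.708, -0.706, -0.0, 0.0]
contact_force: [-0.1, 0.1, 0.9]
gripper_width: 25.5
```

{"method": "servo_tool", "body": {"rows": [[0.3, 1, 0, 0, 0, 0, 0], [0.3, 1, 0, 0, 0, 0, 0], [0.3, 1, 0, 0, 0, 0, 0], [0.3, 1, 0, 0, 0, 0, 0], [0.3, 1, 0, 0, 0, 0, 0], [0.3, 1, 0, 0, 0, 0, 0], [0.3, 1, 0, 0, 0, 0, 0], [0.3, 1, 0, 0, 0, 0, 0], [0.3, 1, 0, 0, 0, 0, 0], [0.3, 0.5, 0, 0, 0, 0, 0], [0.3, 0, 0, 0, 0, 0, 0]]}}

```text
clock: 7.9
position: [457.2, -196.0, 33.3]
ee_rot: [0.707, -0.707, 0.0, -0.0]
contact_force: [-0.8, 0.5, 0.1]
gripper_width: 25.4
```

Run:
```python
from h import *
st(); snap('wrist','w3')
```

```text
t 7.9 board xy [ -67.8 -191. ] z 33.3 yaw-rel -82.87 down [ 0. -0. -1.] j [-0.08  0.44 -0.55  0.   -0.58  0.08] F [-0.8  0.5  0.1] w 25.40510659439651
```

View pics/w3.png

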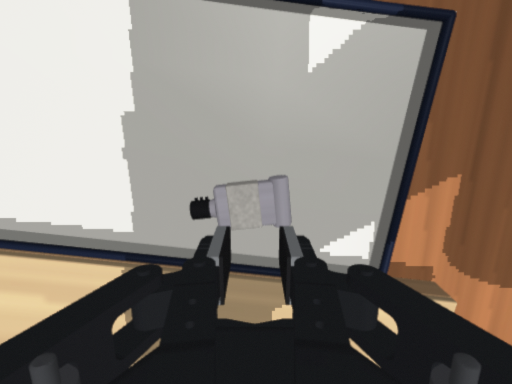

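spent1 is lying flat in the tray at (240,205). Next, raise and go behind spent3.

{"method": "servo_tool", "body": {"rows": [[0.3, 0, 0, -2.5, 0, 0, 0], [0.3, 0, 0, -2.5, 0, 0, 7], [0.3, -3.5, -1.48, 0, 0, 0, 0], [0.3, -3.5, -1.48, 0, 0, 0, 0], [0.3, -3.5, -1.48, 0, 0, 0, 0], [0.3, -3.5, -1.48, 0, 0, 0, 0], [0.3, -3.5, -1.48, 0, 0, 0, 0], [0.3, 0, 0, 0, 0, 0, 0], [0.3, 0, 0, 0, 0, 0, 0]]}}

```text
clock: 8.85
position: [551.4, -29.4, 83.0]
ee_rot: [-0.664, 0.748, 0.0, -0.0]
contact_force: [-0.5, 0.1, -0.1]
gripper_width: 25.7
```

Run:
```python
from h import *
st(); snap('wrist','w4')
```

```text
t 8.85 board xy [  5.2 -14.1] z 83.0 yaw-rel -89.69 down [-0.001  0.    -1.   ] j [ 0.24  0.43 -0.37 -0.   -0.77 -0.36] F [-0.5  0.1 -0.1] w 25.74956398384184
```

View pics/w4.png

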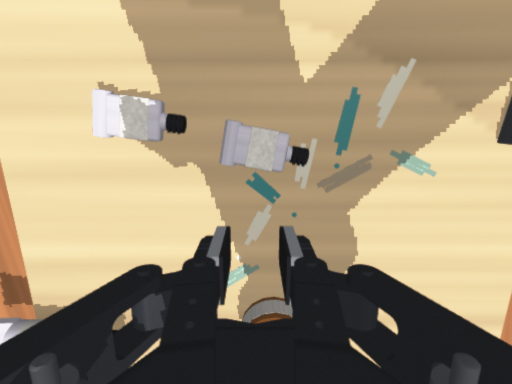

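spent3 is centred ahead of the fingers at (262,147), and spent2, whose cap is at (185,124), is clear of this lane. Lower and push.

{"method": "servo_tool", "body": {"rows": [[0.3, 0, 0, 2.5, 0, 0, 0], [0.3, 0, 0, 2, 0, 0, 0], [0.3, 0, 0, 0.5, 0, 0, 0], [0.3, 0, 0, 0, 0, 0, 0], [0.3, 0.8, 0, 0, 0, 0, 0], [0.3, 0.8, 0, 0, 0, 0, 0], [0.3, 0.8, 0, 0, 0, 0, 0], [0.3, 0.8, 0, 0, 0, 0, 0], [0.3, 0.8, 0, 0, 0, 0, 0], [0.3, 1, 0, 0, 0, 0, 0], [0.3, 1, 0, 0, 0, 0, 0], [0.3, 1, 0, 0, 0, 0, 0]]}}

```text
clock: 10.1
position: [543.2, -100.9, 33.3]
ee_rot: [-0.663, 0.748, 0.0, -0.0]
contact_force: [0.5, 0.2, 0.3]
gripper_width: 25.6
```

{"method": "servo_tool", "body": {"rows": [[0.3, 1, 0, 0, 0, 0, 0], [0.3, 1, 0, 0, 0, 0, 0], [0.3, 1, 0, 0, 0, 0, 0], [0.3, 1, 0, 0, 0, 0, 0], [0.3, 1, 0, 0, 0, 0, 0], [0.3, 1, 0, 0, 0, 0, 0], [0.3, 1, 0, 0, 0, 0, 0], [0.3, 1, 0, 0, 0, 0, 0], [0.3, 1, 0, 0, 0, 0, 0], [0.3, 1, 0, 0, 0, 0, 0], [0.3, 0.5, 0, 0, 0, 0, 0], [0.3, 0, 0, 0, 0, 0, 0]]}}

```text
clock: 11.3
position: [530.6, -204.9, 33.3]
ee_rot: [-0.663, 0.749, 0.0, -0.0]
contact_force: [-0.1, -0.1, -0.0]
gripper_width: 25.4
```

Run:
```python
from h import *
st(); snap('wrist','w5')
```

```text
t 11.3 board xy [   6.1 -190.8] z 33.3 yaw-rel -89.87 down [-0.  0. -1.] j [-0.08  0.52 -0.37 -0.   -0.67 -0.04] F [-0.1 -0.1 -0. ] w 25.44845743363383
```

View pics/w5.png

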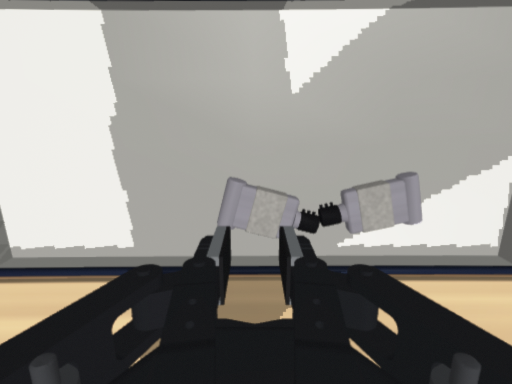

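spent3 is in the tray at (265,210), beside spent1 at (375,205). Now spent2.

{"method": "servo_tool", "body": {"rows": [[0.3, 0, 0, -2.5, 0, 0, 0], [0.3, 0, 0, -2.5, 0, 0, 0], [0.3, -3.2, -1.6, 0, 0, 0, 0], [0.3, -3.2, -1.6, 0, 0, 0, 0], [0.3, -3.2, -1.6, 0, 0, 0, 0], [0.3, -3.2, -1.6, 0, 0, 0, 0], [0.3, -3.2, -1.6, 0, 0, 0, 0], [0.3, 0, 0, 0, 0, 0, 0], [0.3, 0, 0, 2.5, 0, 0, 0], [0.3, 0, 0, 2, 0, 0, 0], [0.3, 0, 0, 0.5, 0, 0, 0], [0.3, 0, 0, 0, 0, 0, 0]]}}

```text
clock: 12.55
position: [628.7, -54.8, 33.5]
ee_rot: [-0.664, 0.748, 0.0, -0.001]
contact_force: [0.2, 0.2, 0.4]
gripper_width: 25.3
```

{"method": "servo_tool", "body": {"rows": [[0.3, 0.8, 0, 0, 0, 0, 0], [0.3, 0.8, 0, 0, 0, 0, 0], [0.3, 0.8, 0, 0, 0, 0, 0], [0.3, 0.8, 0, 0, 0, 0, 0], [0.3, 0.8, 0, 0, 0, 0, 0], [0.3, 1, 0, 0, 0, 0, 0], [0.3, 1, 0, 0, 0, 0, 0], [0.3, 0, 0, 0, 0, 0, 0]]}}

```text
clock: 13.35
position: [621.7, -116.0, 33.2]
ee_rot: [-0.663, 0.749, 0.0, -0.0]
contact_force: [-0.8, 0.5, -0.1]
gripper_width: 25.6
```

Run:
```python
from h import *
st(); snap('wrist','w6')
```

```text
t 13.35 board xy [ 85.7 -91.4] z 33.2 yaw-rel -89.91 down [-0. -0. -1.] j [ 0.07  0.6  -0.21  0.   -0.76 -0.19] F [-0.8  0.5 -0.1] w 25.55998618268986
```

View pics/w6.png

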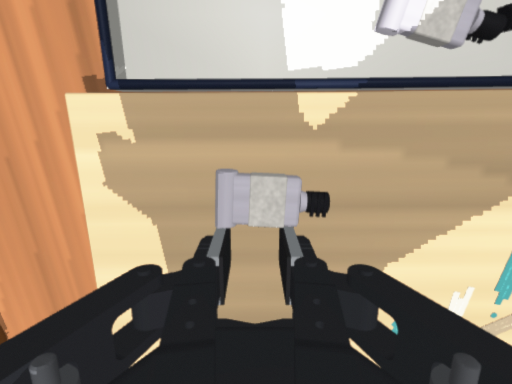

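spent2 is flat against both fingers at (270,200), with clear tray ahead and spent3 well to the right. Finish the push, then lift away.

{"method": "servo_tool", "body": {"rows": [[0.3, 1, 0, 0, 0, 0, 0], [0.3, 1, 0, 0, 0, 0, 0], [0.3, 1, 0, 0, 0, 0, 0], [0.3, 1, 0, 0, 0, 0, 0], [0.3, 1, 0, 0, 0, 0, 0], [0.3, 1, 0, 0, 0, 0, 0], [0.3, 1, 0, 0, 0, 0, 0], [0.3, 1, 0, 0, 0, 0, 0], [0.3, 1, 0, 0, 0, 0, 0], [0.3, 1, 0, 0, 0, 0, 0], [0.3, 0, 0, 0, 0, 0, 0]]}}

```text
clock: 14.5
position: [609.8, -215.2, 33.2]
ee_rot: [-0.663, 0.749, 0.0, -0.0]
contact_force: [-0.2, -0.3, -0.0]
gripper_width: 25.8
```

{"method": "servo_tool", "body": {"rows": [[0.3, 0, 0, -2.5, 0, 0, 0], [0.3, 0, 0, -4, 0, 0, 0], [0.3, 0, 0, -4, 0, 0, 0], [0.3, 0, 2, -4, 0, 0, 0], [0.3, -1, 3, -4, 0, 0, 0], [0.3, -1, 3, -3, 0, 0, 0], [0.3, 0, 0, 0, 0, 0, 0], [0.3, 0, 0, 0, 0, 0, 0], [0.3, 0, 0, 0, 0, 0, 0]]}}

```text
clock: 15.4
position: [533.5, -184.4, 246.5]
ee_rot: [-0.663, 0.748, 0.001, -0.0]
contact_force: [0.1, 0.3, -1.2]
gripper_width: 25.5
```

Run:
```python
from h import *
st(); snap('wrist','w7'); snap('scene','s7')
a=cv2.imread('pics/w7.png');b=cv2.imread('pics/s7.png')[135:300,130:350]; o=cv2.imread('pics/s0.png')[135:300,130:350]
b=np.vstack([cv2.resize(b,(393,295)),cv2.resize(o,(393,295))]);a=cv2.resize(a,(400,300));a=np.vstack([a,np.zeros((290,400,3),np.uint8)])
cv2.imwrite('pics/f.png',np.hstack([a,b]))
```

```text
t 15.4 board xy [   6.5 -170.1] z 246.5 yaw-rel -89.8 down [-0.002  0.    -1.   ] j [-0.05  0.28 -0.14 -0.   -1.16 -0.07] F [ 0.1  0.3 -1.2] w 25.49533802526928
```

View pics/f.png

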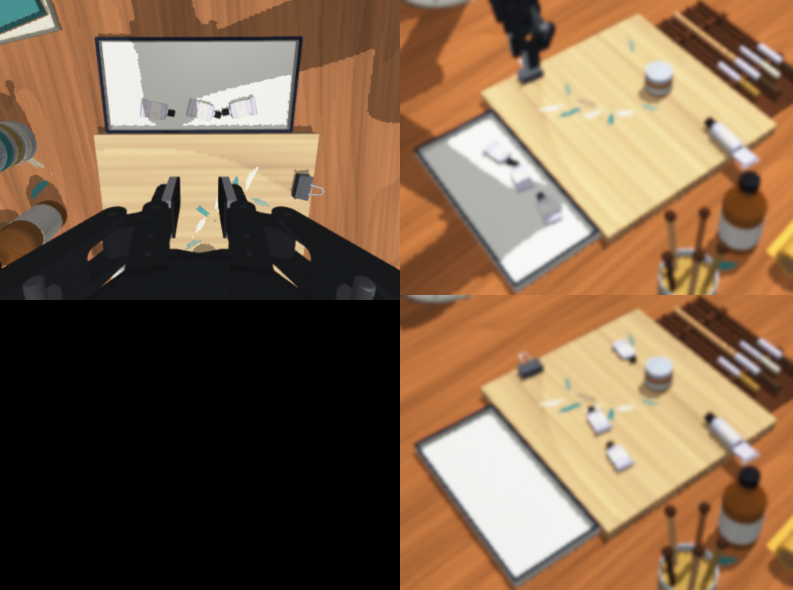

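All three tubes lie flat in the tray, at (157,110), (202,110) and (240,107) in the wrist view. The jar, full tube, clip and brushes look unmoved against the first picture, and the gripper is clear at 246 mm.

```bash
python3 -c "
from bench import *
print(job_done())"
```

```text
the job is handed in; nothing more can be done
None
```

All three spent tubes are lying flat in the enamel tray, and I handed the job in at about 15.5 s of the 72 s allowed. I pushed each one across the board and over its right-hand (-y) edge with the part-open fingers, and never gripped any of them.

- **Tubes:** the last wrist and scene pictures show all three inside the tray rim, side by side.
- **Other objects:** the jar, full tube, clip and brush rest look the same by eye in the first and last pictures; I did not measure their positions again. I did not look closely at the brush washer and gesso pot at the end, but after the first approach the arm worked only over the board and tray.
- **Forces:** the readings I took stayed under 2 N. They come at the end of each move, so a short peak in between would not show.
- **Disagreement:** positions from the scene and wrist cameras differed by up to about 7 mm for the jar and perhaps 15 mm for one board edge. This did not affect the pushes.

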